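Load the wedge press and drive its wedge tight

TASK

Blow the wooden wedge press clean by pressing the white cap of its air duster can right down and letting it come up again; then slide every beech blank on the bench (two or three of them, never lifting them) into the press, squarely between the jaws in one row up against its end stop. Then take the hammer and tap the aluminium wedge in with it until it stops advancing and sits tight, and lay the hammer flat back on its rubber mat. Do not touch the wedge with the gripper, and leave the other things on the bench where they are.

Things in the scene. Friction and masses are not known exactly. Their poses are not given: they have to be found in the camera images.
- press: Fixed dark-wood wedge press: a bay on the bench top, open above and at its +y end (the mouth). Origin: on the bench, middle of the end stop's inner face (34 mm high, at y = 0). Fixed fence: inner face at x = -55 mm, 34 mm high, y 0 to 150 mm, 22 mm thick. The air duster can stands beyond the end stop, at y = -85 mm. The wedge runs at x 99 to 148 mm, in front of a rail 44 mm high (x 149 to 171 mm).
- mouth (a point): Middle of the press's mouth when open, at x = +8, y = 175 mm in its frame, 14 mm up, axes as the press's. The open bay is 126 mm wide: the movable jaw facing the fence (34 mm high, y 5 to 150 mm) has its face at x = +71 mm, or +55 mm with the wedge home. From y = 150 to 175 mm both flare outwards 12 mm. Blanks lie with their length along x; pushed home, centres at y = 25, 75, 125 mm.
- cap_top (a point): Middle of the top of the white push cap (34 mm diameter) on the aluminium air duster can (64 mm diameter), at the closed end of the press; about 184 mm above the bench. Press straight down.
- duster_cap (a joint): Travel of the duster cap in m: 0 up, 0.006 fully down; sprung, needs about 4 N to start and 8 N to hold fully down; returns by itself.
- blank1_mid (a point): Centre (half-way up) of a loose beech blank 110 mm (its x) by 50 mm (its y) by 28 mm high, lying flat, about 0.12 kg. None if absent.
- blank2_mid (a point): Centre of an identical beech blank. None if absent.
- blank3_mid (a point): Centre of an identical beech blank. None if absent.
- wedge_body (a joint): How far the wedge has been driven, in m: starts between 0 and 0.015, home and tight at 0.07. It slides along the press's -y with about 4 N of friction plus drag when moved fast, stays where it is left, and closes the jaw by 0.23 of its travel.
- wedge_butt (a point): Middle of the width of the aluminium wedge's butt (big end), which is struck; 40 mm above the bench, axes as the press's. Upright face looking to the press's +y, 49 mm wide, from the bench to 52 mm high. In the press's frame at x = 124 mm, y = 250 mm when the joint reads 0, and 180 mm when home.
- hammer_grip (a point): Grip point of the loose hammer (0.5 kg, lies flat, z up), half-way up the handle's neck, 15 mm above what it lies on. The neck is 26 mm wide (y), 22 mm high, from x = -90 to +42 mm; behind it the handle is 30 mm square to x = -200 mm. Steel head: block centred at x = +55 mm, 26 mm (x) by 95 mm (y) by 30 mm (z), striking faces at y = +47.5 and -47.5 mm.
- mat_mid (a point): Middle of the top of the fixed black rubber mat, 290 mm (x) by 130 mm (y) by 4 mm thick, on which the hammer lies at the start. Put back, the hammer's grip point should again be near the middle of the mat.
- tape_measure: A bystander, the tape measure (62 x 34 x 60 mm high; origin on its underside); to be left alone.
- glue: A bystander, the glue jar (68 mm diameter, 72 mm high; origin on its underside); to be left alone.
- try_square: A bystander, the try square (its stock 100 mm long (along y), 16 mm high, its blade along +x to 135 mm; origin on its underside); to be left alone.
- file: A bystander, the file (240 mm long along x (-90 to +150 mm), 24 mm wide, 22 mm high; origin on its underside); to be left alone.
- chisel: A bystander, the chisel (lying along x from -113 to +110 mm, 28 mm wide and high; origin on its underside); to be left alone.
- spare_wedge: A bystander, the spare wedge (dark wood, along x from 0 to 110 mm, 32 mm wide, 30 mm high; origin on its underside); to be left alone.
- offcut: A bystander, the offcut (dark wood block 75 x 42 x 22 mm; origin on its underside); to be left alone.
There are look-alikes about, which are no part of the job. Leave any blue look-alike of the part that bears blank3_mid alone.

How it is judged:
On the way, in this order (a step that is already met when the one before it is completed fails the run):
1. the duster cap is pressed right down (value of joint duster_cap above 0.0045 m), for 0.1 s.
2. the cap is up again (value of joint duster_cap below 0.0015 m), for 0.1 s.
3. every blank lies in the press in a row against the end stop (y of blank1_mid in the frame of press between 0.01 and 0.143 m and x of blank1_mid in the frame of press between -0.012 and 0.02 m and height (world z) of each of blank1_mid, blank2_mid, blank3_mid below 0.022 m and angle between the y axis of each of blank1_mid, blank2_mid, blank3_mid and the y axis of press, either way round below 0.12 rad and y of blank2_mid in the frame of press between 0.01 and 0.143 m and x of blank2_mid in the frame of press between -0.012 and 0.02 m and y of blank3_mid in the frame of press between 0.01 and 0.143 m and x of blank3_mid in the frame of press between -0.012 and 0.02 m and y of any of blank1_mid, blank2_mid, blank3_mid in the frame of press below 0.032 m), for 0.2 s.
4. the wedge is driven home with the hammer, the blanks in the press (all of step 3 and value of joint wedge_body above 0.0665 m), for 0.2 s.
At the end, for the whole second after the job is handed in: Blanks flat and square (0.12 rad) in the press, centres at most 143 mm from the end stop, one within 7 mm of touching it; wedge within 3.5 mm of full travel; cap up; hammer flat and still on its mat, grip point within 55 mm across and 70 mm along of the mat's middle (all of step 4 and value of joint duster_cap below 0.0015 m and x of hammer_grip in the frame of mat_mid between -0.07 and 0.095 m and y of hammer_grip in the frame of mat_mid between -0.055 and 0.055 m and z of hammer_grip in the frame of mat_mid between 0.008 and 0.026 m and angle between hammer_grip's own z axis and vertical below 0.2 rad and linear speed of hammer below 0.02 m/s).
It fails at once if a blank is lifted off the bench (height (world z) of any of blank1_mid, blank2_mid, blank3_mid above 0.045 m).
It fails at once if the robot itself touches the wedge (contact force between any of the fingers, the arm and wedge_body above 1.5 N).
It fails at once if another thing on the bench is displaced (distance of any of tape_measure, glue, try_square, file, chisel, spare_wedge, offcut from where it was at the start of the episode above 0.04 m).
Of blank1, blank2, blank3 only 2 to 3 are there at a start; the rules pass over those that are not, and their reading is None.
At some moment in a run one of blank1, blank2, blank3 may be knocked a few centimetres aside while the robot is not near it.
Once in a run the grip may slacken for a moment while it holds something.
It also fails if it takes over 210 s, if anything falls off the work surface, if the arm or the gripper's body presses on something with over 40 N, if the wrist force passes 120 N, or if a joint passes its speed limit or range.

ROBOT

A 7-joint arm with a two-finger parallel gripper is mounted at the origin on the work surface. World frame = base frame: x ahead of the robot, y to its left, z up, the work surface at z = 0. Lengths are in m, angles in rad, forces in N, time in s.
With the tool pointing down it reaches from about 0.4 to 0.85 m from the base axis. Payload 6.9 kg.
Tool frame: the origin (TCP) lies midway between the tips of the shut fingers; the grasp point (between the pads) lies behind it (ctrl.pinch_z is the z of the grasp point in the tool frame, in m); z points along the fingers, y is the line along which they close (so a half turn about z gives the same grasp; the last joint's range is limited). The gripper opens to 85 mm and grips with 20 to 120 N. Pads are 22 mm wide; open, the fingers measure 114 mm over their backs; the gripper's body (76 mm by 85 mm) begins 54 mm behind the grasp point. The pads swing forward as they close: fully open they stand 13 mm farther back than shut.
Start: joints at [0.105, 0.507, -0.238, 1.5, 0.126, 1.149, -0.155], TCP at [0.625, -0, 0.231] pointing down, gripper open.
Joint ranges: [-3.08, 3.08], [-0.24, 2.05], [-1.43, 1.35], [0, 2.5], [-1.52, 4.66], [0.17, 1.96], [-2.89, 2.89]. Speed limits (rad/s): [2.39, 2.39, 3.14, 3.14, 3.14, 3.14, 3.14].

INTERFACE

Orientations are given as a unit quaternion [w, x, y, z].
In Python, from station import ctrl, get_state, vision, ticket, models gives the robot as it stands. Calls block until the motion is done:
- ctrl.movep(position, orientation): joint-space move of the TCP to a pose.
- ctrl.movel(position, frame=None, max_speed=0.15): straight line of the TCP; frame=None keeps the orientation; max_speed is the mean speed in m/s.
- ctrl.set_joints(angles): joint-space move.
- ctrl.ungrasp() and ctrl.close_gripper(force=None): open the fingers fully, or close them until they stop; force is the grip in N (None keeps the last).
- ctrl.pause(seconds).
- ctrl.ik(position, orientation): joint angles nearest the present ones, or None.
- get_state(): the state.
- vision.grab_frame(name): name is "scene" or "side" or "wrist"; returns (picture, depth): 420x560x3 uint8, blue, green, red; 420x560 float32, m along the optical axis (not along the pixel's ray), 0 where there is no reading.
- vision.camera_info(name): a dict with "mtx" (3x3 intrinsics, pixels), "R" (3x3) and "t" (3): a world point X has camera coordinates R X + t; the wrist camera has in their place "hand_eye" (4x4, takes a point from camera to tool coordinates, whose origin is the TCP and whose axes are the flange's). Camera axes: x right, y down, z forward; pixel columns grow to the right and rows downward; lengths in m; the calibration is good to about 2 mm. A picture is of the moment at which its call begins: read the wrist's pose just before it. camera_info takes no time and is no camera call.
A pose or a line that the arm cannot do raises ctrl.Unreachable and nothing moves.
- ticket.close_job(): hands the job in; it is judged then, once.
Trained networks look in the newest picture that a camera, given by its name, has taken for a name from the list of things; names that differ only in an ending like _2 or _b are one class to them, and where a whole thing is asked for, a point or a joint stands for the part that bears it (a point fixed in the world has none). Each returns a list of dicts, best first, with "p" (0 to 1); they miss things now and then, are a little off and sometimes report something else, mostly with a low value. They report only what shows in the picture. A call takes as long as a camera call. They do not tell look-alikes from the thing itself.
- models.recognise(camera, target): "point" ([column, row] in pixels, amid what is visible of it).
- models.masks_of(camera, target): "mask" (420x560 bool, what is visible of it) and "point" ([column, row] in pixels, amid what is visible of it).
The state is a dict: "time": time; "qpos": joint angles; "qd": joint speeds; "tau": joint torques, N m; "tcp_pos": TCP position; "eef_rot": TCP orientation; "contact_force": force on the tool from outside, world axes, zero at the start; "wrist_torque": the same for the moment, N m; "width": finger opening in m; "gripper_force": force on a finger pad.
Only numpy, scipy, OpenCV 4.12 (cv2) and the standard library are available. Lean on these libraries where they do the work, as an engineer would, in place of code of your own. Each camera call takes 0.05 s, during which the arm holds its last target. There are 200 camera calls.

## Working session

There is one attempt and no reset: what is moved stays moved. The work goes in short steps, each a Python script; the robot and the scene stay as the last script left them, time stands still between calls to the robot, and variables do not carry over. Pictures are saved under pics/ and viewed, at most 14 in all, crops included, and the job is handed in when it is done.

```bash
mkdir -p pics; ls; cat > h.py <<'E'
import numpy as np, cv2
from station import ctrl, get_state, vision, ticket, models
from scipy.spatial.transform import Rotation as Rn
def cam(name):
    s=get_state(); bgr,d=vision.grab_frame(name); i=vision.camera_info(name); K=np.array(i["mtx"])
    if name=="wrist":
        q=s["eef_rot"]; T=np.eye(4); T[:3,:3]=Rn.from_quat([q[1],q[2],q[3],q[0]]).as_matrix(); T[:3,3]=s["tcp_pos"]
        M=T@np.array(i["hand_eye"])
    else:
        M=np.eye(4); M[:3,:3]=np.array(i["R"]).T; M[:3,3]=-np.array(i["R"]).T@np.array(i["t"])
    return bgr,d,K,M
def cloud(d,K,M):
    v,u=np.mgrid[0:d.shape[0],0:d.shape[1]]
    P=np.stack([(u-K[0,2])/K[0,0]*d,(v-K[1,2])/K[1,1]*d,d],-1)@M[:3,:3].T+M[:3,3]
    P[d==0]=np.nan
    return P
def down(yaw):  # tool z down, tool x axis at angle yaw from world x
    R=Rn.from_euler('z',yaw)*Rn.from_euler('x',np.pi); q=R.as_quat(); return [q[3],q[0],q[1],q[2]]
E
python3 - <<'E'
from h import *
print(get_state()); print(ctrl.pinch_z)
for n in("scene","side"):
    b,d,K,M=cam(n); cv2.imwrite(f"pics/{n}0.png",b); P=cloud(d,K,M); np.savez(f"{n}0.npz",P=P,b=b,d=d,K=K,M=M)
    print(n,M[:3,3],M[:3,2])
    for t in["press","cap_top","blank1_mid","wedge_body","hammer_grip","tape_measure","glue","try_square","file","chisel","spare_wedge","offcut"]:
        for r in models.masks_of(n,t)[:5]:
            m=r["mask"]; Q=P[m]; Q=Q[~np.isnan(Q[:,0])]
            print(t,round(r["p"],2),np.round(r["point"]),m.sum(),np.round(np.median(Q,0),3),np.round(Q.min(0),3),np.round(Q.max(0),3)) if len(Q) else 0
E
```

```text
pics
{'time': 0.0, 'qpos': array([ 0.10550292,  0.50832768, -0.23756339,  1.50113535,  0.12571755,
        1.14894247, -0.15475629]), 'qd': array([-0.00082624, -0.00033636,  0.00013926,  0.00015758, -0.00092806,
       -0.00205738, -0.00058707]), 'tau': array([ 1.19726570e-03, -6.20588279e+01, -2.18696728e+00, -2.49655455e+01,
        1.23123583e-02,  1.21321963e-02,  2.04169703e-05]), 'tcp_pos': array([ 6.24481225e-01, -6.67401590e-05,  2.30436484e-01]), 'eef_rot': array([-6.29109714e-04,  7.07071368e-01,  7.07141608e-01, -6.56483735e-04]), 'contact_force': array([0.93448635, 0.52570229, 0.68038945]), 'wrist_torque': array([-0.06396422, -0.02378009, -0.01144289]), 'gripper_force': 0.0, 'width': 0.08563771377045266}
-0.0187
scene [1.21737981 0.95821474 1.72107735] [-0.36860986 -0.46185348 -0.806733  ]
press 0.57 [195. 186.] 2101 [ 0.632 -0.325  0.038] [ 0.454 -0.593 -0.008] [ 0.715 -0.11   0.191]
blank1_mid 0.93 [274. 242.] 409 [0.543 0.113 0.027] [ 0.486  0.059 -0.008] [0.597 0.143 0.042]
wedge_body 0.83 [207. 210.] 418 [ 0.667 -0.156  0.049] [ 0.627 -0.272 -0.004] [ 0.688 -0.11   0
[... 2356 characters left out ...]
.002] [ 0.689 -0.115  0.058]
try_square 0.35 [346. 211.] 287 [0.768 0.056 0.047] [ 0.759  0.032 -0.002] [0.795 0.098 0.066]
file 0.87 [384. 252.] 514 [ 0.775 -0.139  0.016] [ 0.759 -0.23  -0.003] [0.805 0.011 0.027]
chisel 0.91 [342. 406.] 680 [ 0.367 -0.442  0.016] [ 0.325 -0.512 -0.004] [ 0.416 -0.366  0.031]
spare_wedge 0.96 [312. 350.] 634 [ 0.389 -0.297  0.03 ] [ 0.377 -0.344 -0.002] [ 0.416 -0.23   0.036]
spare_wedge 0.67 [381. 250.] 535 [ 0.775 -0.13   0.016] [ 0.759 -0.23  -0.001] [0.808 0.011 0.027]
offcut 0.82 [223. 245.] 295 [0.348 0.146 0.022] [ 0.314  0.111 -0.002] [0.386 0.193 0.028]
offcut 0.4 [311. 349.] 637 [ 0.39  -0.294  0.03 ] [ 0.377 -0.344 -0.003] [ 0.425 -0.226  0.036]
```

```bash
python3 -c "
import cv2
for n in('scene','side'):
    b=cv2.imread(f'pics/{n}0.png'); cv2.imwrite(f'pics/{n}1.png',cv2.resize(b[(80 if n=='scene' else 0):(360 if n=='scene' else 420),(100 if n=='scene' else 0):(460 if n=='scene' else 560)],(784,588),interpolation=2))
"
```

```text
(no output)
```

View pics/scene1.png

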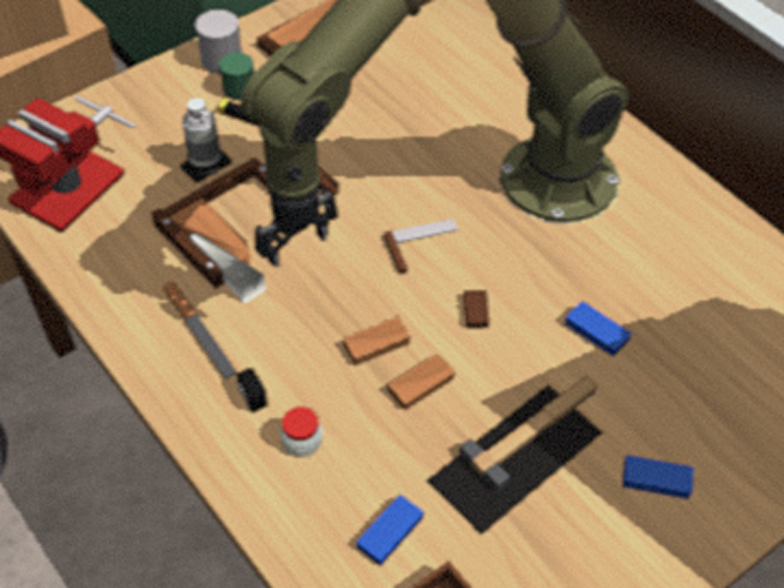

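View pics/side1.png

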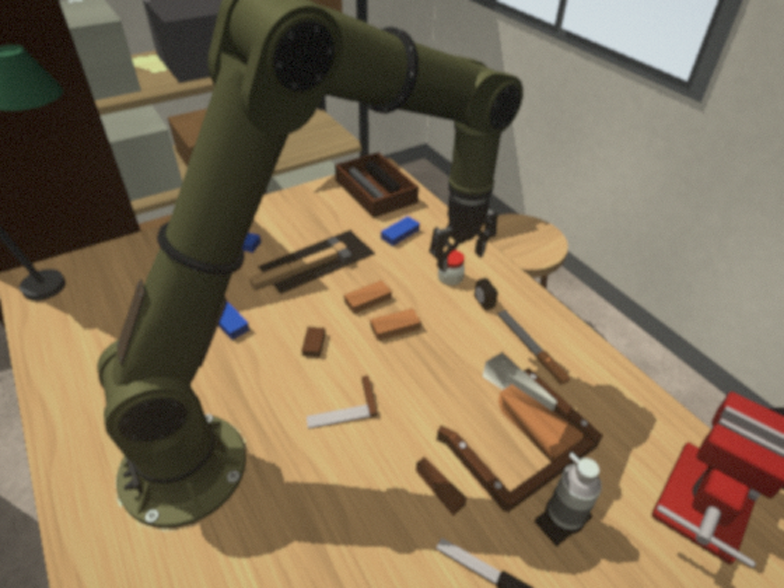

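The scene view shows the press upper left (mouth towards +y), the duster, two beech blanks at (377,340) and (421,380), three blue look-alikes, the hammer on its mat, and the bystanders. Next I take close wrist views.

```bash
cat >> h.py <<'E'
def ortho(b,P,x0,x1,y0,y1,res=0.001):
    "top-down picture: column = world x, row = -(world y); plus height map"
    W=int((x1-x0)/res);H=int((y1-y0)/res); im=np.zeros((H,W,3),np.uint8); hm=np.full((H,W),np.nan,np.float32)
    Q=P.reshape(-1,3); C=b.reshape(-1,3); ok=~np.isnan(Q[:,0]); Q=Q[ok];C=C[ok]; o=np.argsort(Q[:,2]); Q=Q[o];C=C[o]
    c=((Q[:,0]-x0)/res).astype(int); r=((y1-Q[:,1])/res).astype(int); k=(c>=0)&(c<W)&(r>=0)&(r<H)
    im[r[k],c[k]]=C[k]; hm[r[k],c[k]]=Q[k,2]; return im,hm
E
python3 - <<'E'
from h import *
print(np.array(vision.camera_info("wrist")["hand_eye"]).round(3),vision.camera_info("wrist")["mtx"])
for i,(p) in enumerate([[0.53,0.13,0.38],[0.55,-0.20,0.42]]):
    ctrl.movep(p,down(np.pi/2)); ctrl.pause(.3)
    b,d,K,M=cam("wrist"); P=cloud(d,K,M); np.savez(f"w{i}.npz",P=P,b=b,d=d,K=K,M=M)
    cv2.imwrite(f"pics/w{i}.png",b)
    Q=P.reshape(-1,3); print(p,np.nanmin(Q,0),np.nanmax(Q,0),get_state()["time"])
    if i==0:
        for r in models.masks_of("wrist","blank1_mid"):
            m=r["mask"]; Q=P[m]; Q=Q[Q[:,2]>.02]
            print(r["p"],r["point"],b[m].mean(0),cv2.minAreaRect((Q[:,:2]*1000).astype(np.float32)),np.median(Q[:,2]) )
E
```

```text
[[ 0.    -0.95  -0.312  0.08 ]
 [ 1.     0.001 -0.001 -0.   ]
 [ 0.001 -0.312  0.95  -0.143]
 [ 0.     0.     0.     1.   ]] [[316.43279261   0.         281.12261115]
 [  0.         316.43279261 212.36789251]
 [  0.           0.           1.        ]]
[0.53, 0.13, 0.38] [-0.06928065 -1.38288754 -0.76062864] [1.84133879 0.35701878 0.47453633] 2.5333
0.55 [288.8, 173.1] [ 41.62866016  82.17125111 132.15394854] ((540.9931640625, 106.21949768066406), (49.98772430419922, 109.96279907226562), 79.59151458740234) 0.028000107481722714
[0.55, -0.2, 0.42] [-0.05220667 -1.76486567 -0.76009193] [1.8526242  0.25350146 0.51504654] 4.1917
```

View pics/w1.png

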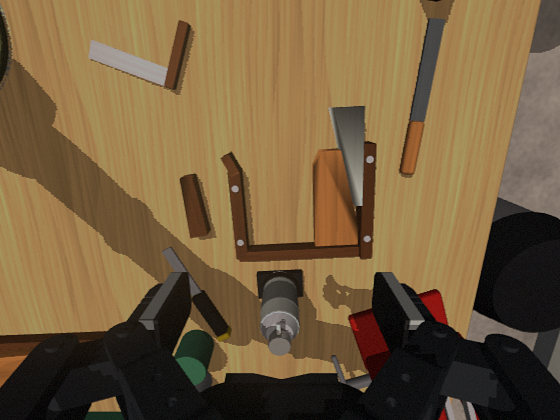

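View pics/w0.png

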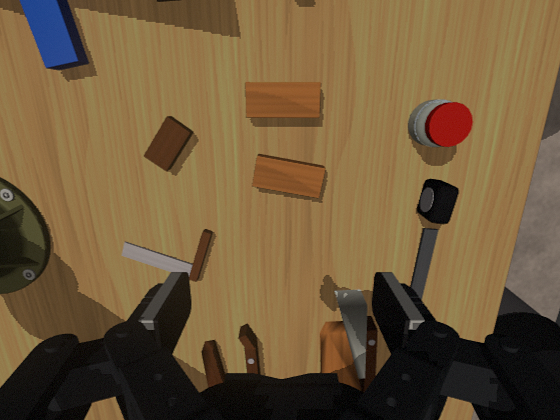

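w1: the press is fully visible, with fence at (237,210), end stop at (300,250), jaw at (335,195), wedge butt at (347,107) and cap at (279,345). w0: beech blanks at (283,100) and (289,177). Now I fit the press and both blanks.

```bash
python3 - <<'E'
from h import *
z=np.load("w1.npz"); P=z["P"]; b=z["b"]
im,hm=ortho(b,P,.40,.80,-.50,0.0)
S=P.reshape(-1,3); S=S[np.abs(S[:,2]-0.034)<.0025]
S=S[(S[:,0]>.4)&(S[:,0]<.75)&(S[:,1]>-.45)&(S[:,1]<-.1)]
def env(a,c,lo,hi,step,side=1):
    out=[]
    for s in np.arange(lo,hi,step):
        k=(a>=s)&(a<s+step)
        if k.sum()>3: out.append((s+step/2,(c[k]*side).max()*side))
    return np.array(out)
E1=env(S[:,0],S[:,1],.50,.585,.005)
F=S[S[:,0]<.52]; 
print("end stop inner y vs x\n",E1.round(4).tolist())
E2=env(F[:,1],F[:,0],-.33,-.19,.01); print("fence inner x vs y",E2.round(4).tolist())
E3=env(F[:,1],F[:,0],-.33,-.19,.01,-1); print("fence outer",E3.round(4).tolist())
J=S[(S[:,0]>.54)]; print("jaw face",env(J[:,1],J[:,0],-.34,-.16,.01,-1).round(4).tolist())
T=P.reshape(-1,3); T=T[np.abs(T[:,2]-0.044)<.002]; T=T[(T[:,0]>.6)&(T[:,0]<.75)&(T[:,1]>-.42)&(T[:,1]<-.1)]
print("rail inner",env(T[:,1],T[:,0],-.38,-.15,.02,-1).round(4).tolist())
print("rail outer",env(T[:,1],T[:,0],-.38,-.15,.02,1).round(4).tolist())
W=P.reshape(-1,3); W=W[np.abs(W[:,2]-0.052)<.002]; W=W[(W[:,0]>.6)&(W[:,0]<.75)&(W[:,1]>-.42)&(W[:,1]<0)]
print("butt",env(W[:,0],W[:,1],.62,.70,.005).round(4).tolist())
C=P.reshape(-1,3); C=C[(C[:,2]>.181)&(C[:,2]<.19)&(abs(C[:,0]-.55)<.05)&(abs(C[:,1]+.445)<.05)]; print("cap",(C.min(0)+C.max(0))/2,C.max(0)-C.min(0),len(C))
z=np.load("w0.npz"); P=z["P"]; b=z["b"].astype(int)
beech=(abs(P[...,2]-.028)<.003)&(P[...,1]>.04)&(P[...,0]>.42)&(P[...,0]<.68)&(b[...,2]-b[...,0]>50)
n,l,st,ce=cv2.connectedComponentsWithStats(beech.astype(np.uint8))
for i in range(1,n):
    if st[i,4]>200: print("blank",ce[i],st[i,4],cv2.minAreaRect((P[l==i][:,:2]*1000).astype(np.float32)))
E
```

```text
end stop inner y vs x
 [[0.5025, -0.367], [0.5075, -0.3671], [0.5125, -0.3672], [0.5175, -0.3669], [0.5225, -0.3666], [0.5275, -0.3664], [0.5325, -0.3668], [0.5375, -0.3646], [0.5425, -0.365], [0.5475, -0.3649], [0.5525, -0.365], [0.5575, -0.3646], [0.5625, -0.3648], [0.5675, -0.3637], [0.5725, -0.3635], [0.5775, -0.3634], [0.5825, -0.3624]]
fence inner x vs y [[-0.325, 0.4853], [-0.315, 0.4855], [-0.305, 0.4841], [-0.295, 0.4845], [-0.285, 0.4832], [-0.275, 0.4833], [-0.265, 0.4822], [-0.255, 0.4822], [-0.245, 0.4811], [-0.235, 0.4813], [-0.225, 0.4801], [-0.215, 0.4801], [-0.205, 0.4725], [-0.195, 0.4675]]
fence outer [[-0.325, 0.4007], [-0.315, 0.4069], [-0.305, 0.4001], [-0.295, 0.4011], [-0.285, 0.4019], [-0.275, 0.4009], [-0.265, 0.4609], [-0.255, 0.4025], [-0.245, 0.4601], [-0.235, 0.4593], [-0.225, 0.4595], [-0.215, 0.4556], [-0.205, 0.4507], [-0.195, 0.4493]]
jaw face [[-0.335, 0.611], [-0.325, 0.6104], [-0.315, 0.6101], [-0.305, 0.6096], [-0.295, 0.6093], [-0.285, 0.609], [-0.275, 0.6086], [-0.265, 0.6083], [-0.255, 0.6079], [-0.245, 0.6062], [-0.235, 0.6057], [-0.225, 0.60
[... 419 characters left out ...]
, [-0.25, 0.7074], [-0.23, 0.7075], [-0.21, 0.7056], [-0.19, 0.7051], [-0.17, 0.7033], [-0.15, 0.6403]]
butt [[0.6325, -0.1164], [0.6375, -0.1164], [0.6425, -0.1164], [0.6475, -0.1163], [0.6525, -0.1163], [0.6575, -0.1163], [0.6625, -0.1149], [0.6675, -0.1149], [0.6725, -0.1148], [0.6775, -0.1148], [0.6825, -0.1581], [0.6875, -0.2576]]
cap [ 0.5471549  -0.44937394  0.18388025] [0.03239801 0.03291364 0.00560514] 343
blank [282.7470015   99.39542729] 2668 ((531.6680908203125, 221.5584259033203), (48.690738677978516, 110.00112915039062), 89.91299438476562)
blank [288.2474275  176.62628625] 2138 ((540.7749633789062, 106.09806823730469), (49.95914840698242, 109.66844940185547), 79.50527954101562)
```

```bash
cat >> h.py <<'E'
O=np.array([.5427,-.3650]); TH=.05
def w(x,y,z):  # press frame -> world
    c,s=np.cos(TH),np.sin(TH); return [O[0]+c*x-s*y, O[1]+s*x+c*y, z]
E
python3 - <<'E'
from h import *
ctrl.close_gripper(40); c=[.547,-.4495]
ctrl.movep([*c,.24],down(np.pi/2)); ctrl.movel([*c,.19]); f0=get_state()["contact_force"][2]; print(f0)
for k in range(16):
    z=.187-.001*k; ctrl.movel([*c,z],max_speed=.03); s=get_state(); f=s["contact_force"][2]-f0
    print(round(z,3),s["tcp_pos"].round(4)[2],round(f,1))
    if abs(f)>14: break
ctrl.pause(.4); print(get_state()["contact_force"]); ctrl.movel([*c,.24]); ctrl.pause(.3)
# fresh look at blanks
ctrl.ungrasp(); ctrl.movep([.53,.13,.38],down(np.pi/2)); ctrl.pause(.2)
def blanks():
    b,d,K,M=cam("wrist"); P=cloud(d,K,M); b=b.astype(int)
    m=(abs(P[...,2]-.028)<.003)&(b[...,2]-b[...,0]>50)&(P[...,0]>.3)&(P[...,0]<.75)
    n,l,st,ce=cv2.connectedComponentsWithStats(m.astype(np.uint8))
    for i in range(1,n):
        if st[i,4]>200: print(ce[i].round(),st[i,4],cv2.minAreaRect((P[l==i][:,:2]*1000).astype(np.float32)))
blanks(); print(get_state()["time"])
E
```

```text
0.22971896115974266
0.187 0.188 -1.1
0.186 0.1861 -0.2
0.185 0.1849 -0.8
0.184 0.1843 1.9
0.183 0.1833 3.2
0.182 0.1822 5.1
0.181 0.1812 5.1
0.18 0.1803 4.7
0.179 0.1794 6.5
0.178 0.1785 7.2
0.177 0.1782 9.1
0.176 0.1781 13.9
0.175 0.1781 19.3
[-4.21754986  3.68533354 18.7374275 ]
[282.  99.] 2668 ((531.705810546875, 221.8773193359375), (48.76197052001953, 109.74433135986328), 89.98027038574219)
[288. 177.] 2134 ((540.726318359375, 106.14718627929688), (50.2552375793457, 109.75460052490234), 79.6047134399414)
14.325
```

```bash
cat >> h.py <<'E'
def drag(x,y,yaw,ty,tx=.006):
    "grip a blank at world x,y,yaw and slide it to press (tx,ty), square"
    ctrl.ungrasp(); ctrl.movep([x,y,.13],down(yaw)); ctrl.movel([x,y,.006]); ctrl.close_gripper(35)
    s=get_state(); print("grip",s["width"],s["gripper_force"],s["tcp_pos"][2])
    p=w(tx,.24,.008); ctrl.movel(p,down(TH),.12); ctrl.movel(w(tx,ty,.008),down(TH),.08)
    s=get_state(); print("at",s["tcp_pos"],w(tx,ty,.008),s["width"],s["contact_force"]); ctrl.ungrasp(); ctrl.movel(w(tx,ty,.13))
def shove(y0,y1,tx=.004):
    "push with shut fingers from press y0 towards y1, stop when force rises"
    ctrl.close_gripper(); ctrl.movep(w(tx,y0,.13),down(np.pi/2+TH)); ctrl.movel(w(tx,y0,.012)); f0=get_state()["contact_force"]
    for y in np.arange(y0-.006,y1-.0045,-.003):
        ctrl.movel(w(tx,y,.012),max_speed=.05); f=get_state()["contact_force"]-f0
        if np.hypot(*f[:2])>12: break
    print("shoved to",y,f,get_state()["tcp_pos"]); ctrl.movel(w(tx,y+.02,.012)); ctrl.movel(w(tx,y+.02,.15))
def press_view(n):
    ctrl.ungrasp(); ctrl.movep(w(.03,.15,.40),down(np.pi/2+TH)); ctrl.pause(.2)
    b,d,K,M=cam("wrist"); P=cloud(d,K,M); np.savez(f"{n}.npz",P=P,b=b); cv2.imwrite(f"pics/{n}.png",b); return b,P
E
python3 - <<'E'
from h import *
drag(.5407,.1061,-.181,.077); shove(.135,.061)
press_view("v1"); print(get_state()["time"])
E
```

```text
grip 0.049368950422078534 36.6833621263504 0.006870217083921663
at [ 0.54493077 -0.28726171  0.00801342] [np.float64(0.5448441055285275), np.float64(-0.2877963549339635), 0.008] 0.04958077836865678 [ 0.33514961  0.34320535 -1.01531945]
shoved to 0.05699999999999994 [-1.43120757  9.21816465  3.66857254] [ 0.54374232 -0.30436791  0.01199978]
35.5167
```

View pics/v1.png

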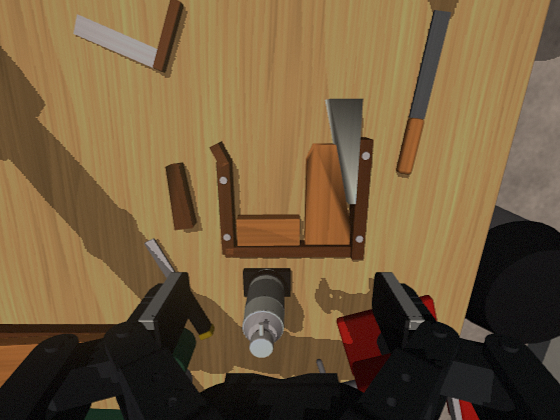

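The first blank at (268,230) is square against the end stop. Now the second, located afresh.

```bash
python3 - <<'E'
from h import *
ctrl.movep([.53,.12,.38],down(np.pi/2)); ctrl.pause(.2)
b,d,K,M=cam("wrist"); P=cloud(d,K,M); b=b.astype(int)
m=(abs(P[...,2]-.028)<.003)&(b[...,2]-b[...,0]>50)&(P[...,0]>.35)&(P[...,0]<.72)&(P[...,1]>0)
n,l,st,ce=cv2.connectedComponentsWithStats(m.astype(np.uint8)); i=1+st[1:,4].argmax()
r=cv2.minAreaRect((P[l==i][:,:2]*1000).astype(np.float32)); pts=cv2.boxPoints(r); e=pts[1]-pts[0]; e2=pts[2]-pts[1]
e=e if np.hypot(*e)>np.hypot(*e2) else e2; a=np.arctan2(e[1],e[0]); a=(a+np.pi/2)%np.pi-np.pi/2
print(r,a,n,st[1:,4]); assert abs(r[1][0]*r[1][1]-5500)<400
drag(r[0][0]/1000,r[0][1]/1000,a,.122); shove(.182,.111)
b,P=press_view("v2"); z=P[...,2]; b=b.astype(int)
# blanks in press frame
Q=P.reshape(-1,3); C=b.reshape(-1,3); k=(abs(Q[:,2]-.028)<.0025)&(C[:,2]-C[:,0]>40); Q=Q[k,:2]-O; c,s=np.cos(TH),np.sin(TH)
q=np.c_[c*Q[:,0]+s*Q[:,1],-s*Q[:,0]+c*Q[:,1]]; q=q[(abs(q[:,0])<.075)&(q[:,1]>-.01)&(q[:,1]<.2)]
print("union",cv2.minAreaRect((q*1000).astype(np.float32)),q.min(0),q.max(0),get_state()["time"])
E
```

```text
((495.94610595703125, 232.61314392089844), (48.89805603027344, 109.28416442871094), 89.90522003173828) -0.0016542673 5 [2775    1    1    1]
grip 0.049526339088238135 36.60218417644501 0.006846453280968879
at [ 0.54269926 -0.24213316  0.00803992] [np.float64(0.542595042911347), np.float64(-0.24285259321619004), 0.008] 0.04918922277460558 [ 0.37299514  0.07090997 -1.19411369]
shoved to 0.10699999999999993 [-1.18363232  8.92147446  2.80584125] [ 0.54120254 -0.25447338  0.01202881]
union ((12.376644134521484, 80.52051544189453), (160.9590606689453, 123.3670883178711), 89.66085815429688) [-0.04962464  0.00039849] [0.07453548 0.16063351] 58.6
```

View pics/v2.png

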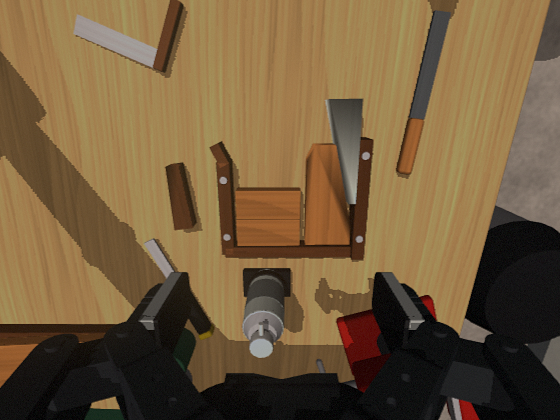

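Both blanks are in a row at (268,217), square and against the stop. Now I look at the hammer.

```bash
python3 - <<'E'
from h import *
ctrl.movep([.47,.36,.36],down(np.pi/2)); ctrl.pause(.2)
b,d,K,M=cam("wrist"); P=cloud(d,K,M); np.savez("w3.npz",P=P,b=b); cv2.imwrite("pics/w3.png",b)
z=P[...,2]; Q=P[(z>.016)&(z<.05)&(P[...,0]>.2)&(P[...,0]<.65)&(P[...,1]>.33)&(P[...,1]<.5)]
print(len(Q),Q.min(0),Q.max(0))
N=Q[(Q[:,0]>.33)&(Q[:,0]<.5)&(Q[:,1]>.35)]
for a in np.arange(.27,.6,.02):
    k=(Q[:,0]>=a)&(Q[:,0]<a+.02)
    if k.any(): q=Q[k]; print(a.round(3),q[:,1].min().round(4),q[:,1].max().round(4),np.median(q[:,2]).round(4))
bb=b.astype(int); m=(b.max(2)<45)&(z<.012)&(P[...,0]>.25)&(P[...,0]<.65)&(P[...,1]>.3)&(P[...,1]<.53)
n,l,st,ce=cv2.connectedComponentsWithStats(m.astype(np.uint8))
u=np.isin(l,[i for i in range(1,n) if st[i,4]>150]); print("mat",cv2.minAreaRect((P[u][:,:2]*1000).astype(np.float32)))
E
```

```text
5306 [0.20003265 0.33001667 0.01602331] [0.56815141 0.4601415  0.03767982]
0.29 0.39 0.42 0.0331
0.31 0.39 0.42 0.0338
0.33 0.3914 0.4213 0.0335
0.35 0.3914 0.4213 0.0337
0.37 0.3927 0.4227 0.0336
0.39 0.3928 0.4227 0.033
0.41 0.3956 0.4213 0.03
0.43 0.3972 0.4226 0.0299
0.45 0.3971 0.4236 0.0298
0.47 0.3985 0.4239 0.0298
0.49 0.3985 0.425 0.0299
0.51 0.3999 0.4253 0.0299
0.53 0.3671 0.4601 0.0334
0.55 0.367 0.4601 0.0341
mat ((492.7423095703125, 428.86492919921875), (288.16790771484375, 128.17633056640625), 3.8623123168945312)
```

View pics/w3.png

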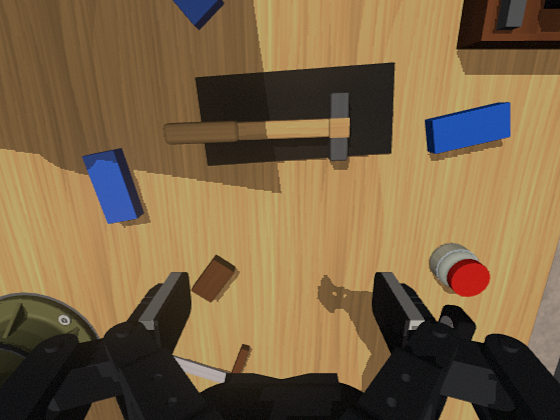

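w3: the hammer lies on the mat, head at (340,128), handle to (170,133), and the mat is centred at about (298,113). I grip the neck close to the head.

```bash
cat >> h.py <<'E'
HG=[.512,.4120]  # start grasp of the hammer (its x=+12 mm), yaw .04
def butt():
    "butt y in press frame seen from wrist clear view / scene camera"
def hammer_pose(name="scene"):
    pass
E
sed -i '/^def butt/,$d' h.py
python3 - <<'E'
from h import *
ctrl.movep([*HG,.14],down(.04)); ctrl.movel([*HG,.007]); ctrl.close_gripper(120); s=get_state(); print("grip",s["width"],s["gripper_force"],s["tcp_pos"])
ctrl.movel([*HG,.05],max_speed=.08); ctrl.movel([*HG,.2]); print(get_state()["width"],get_state()["contact_force"],get_state()["wrist_torque"])
ctrl.movep(w(.081,.345,.2),down(TH)); ctrl.pause(.2)
b,d,K,M=cam("side"); cv2.imwrite("pics/s2.png",b[150:400,150:540].repeat(2,0).repeat(2,1)); s=get_state(); print(s["width"],s["time"])
b,d,K,M=cam("wrist"); np.savez("w4.npz",P=cloud(d,K,M),b=b)
P=cloud(d,K,M); Q=P.reshape(-1,3); c,sn=np.cos(TH),np.sin(TH); q=Q[:,:2]-O; q=np.c_[c*q[:,0]+sn*q[:,1],-sn*q[:,0]+c*q[:,1],Q[:,2]]
k=(q[:,2]>.185)&(q[:,2]<.245)&(abs(q[:,0]-.13)<.06)&(q[:,1]>.25)&(q[:,1]<.45); print("head?",k.sum(),q[k].min(0) if k.any() else 0,q[k].max(0) if k.any() else 0)
E
```

```text
grip 0.02325643156450413 118.94517660140991 [0.51211849 0.41215322 0.00774344]
0.023666675083920542 [ 0.77225655 -0.33187175 -5.27600783] [-0.06183176  0.02484808  0.01809795]
0.0235887376030386 67.5833
head? 25329 [0.07000213 0.29845958 0.19799035] [0.13685829 0.39346177 0.24499831]
```

View pics/s2.png

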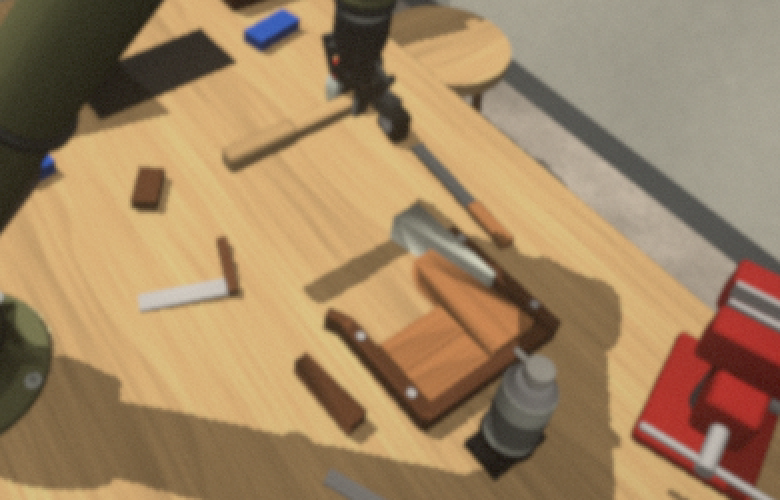

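The side view shows the hammer level in the gripper, head at (393,120), with the blanks still in the press. Head pose matches within 1 mm, so I start tapping.

```bash
python3 - <<'E'
from h import *
X=.081; Z=.034
ctrl.movel(w(X,.345,Z)); f0=get_state()["contact_force"]
B=.2436; y=B+.0475
for k in range(8):
    y-=.0085; ctrl.movel(w(X,y+.03,Z)); ctrl.movel(w(X,y,Z),max_speed=.12)
    s=get_state(); f=s["contact_force"]-f0; tp=s["tcp_pos"][:2]-O; yy=-np.sin(TH)*tp[0]+np.cos(TH)*tp[1]
    print(round(y,4),yy.round(4),"wedge~",round(.25-(yy-.0475),4),f.round(1),s["wrist_torque"].round(2),s["width"].round(4))
    if np.hypot(*f[:2])>25 or abs(s["width"]-.0235)>.004: break
ctrl.movel(w(X,y+.03,Z)); print(get_state()["time"])
b,d,K,M=cam("side"); np.savez("s3.npz",b=b,P=cloud(d,K,M)); cv2.imwrite("pics/s3.png",b[150:400,150:540].repeat(2,0).repeat(2,1))
E
```

```text
Traceback (most recent call last):
AttributeError: 'float' object has no attribute 'round'
```

```bash
python3 - <<'E'
from h import *
X=.081; Z=.034; f0=np.array([.8,-.3,-5.3])
y=.2436+.0475-.0085
for k in range(7):
    y-=.0085; ctrl.movel(w(X,y+.03,Z)); ctrl.movel(w(X,y,Z),max_speed=.12)
    s=get_state(); f=s["contact_force"]-f0; tp=s["tcp_pos"][:2]-O; yy=-np.sin(TH)*tp[0]+np.cos(TH)*tp[1]
    print(round(y,4),round(yy,4),"wedge~",round(.25-(yy-.0475),4),f.round(1),s["wrist_torque"].round(2),round(s["width"],4))
    if np.hypot(*f[:2])>25 or abs(s["width"]-.0235)>.004: break
ctrl.movel(w(X,y+.03,Z)); print(get_state()["time"])
b,d,K,M=cam("side"); np.savez("s3.npz",b=b,P=cloud(d,K,M)); cv2.imwrite("pics/s3.png",b[150:400,150:540].repeat(2,0).repeat(2,1))
E
```

```text
0.2741 0.2731 wedge~ 0.0244 [-1.1  0.4 -0.4] [ 0.06  0.05 -0.  ] 0.0236
0.2656 0.2645 wedge~ 0.033 [-0.7  0.3  0.7] [ 0.02  0.05 -0.01] 0.0239
0.2571 0.2561 wedge~ 0.0414 [-1.3  0.7  0.7] [-0.01  0.08 -0.04] 0.0237
0.2486 0.2476 wedge~ 0.0499 [-1.1  0.4 -0. ] [ 0.04 -0.    0.01] 0.0234
0.2401 0.2391 wedge~ 0.0584 [-0.7  1.3  0.3] [ 0.03  0.04 -0.  ] 0.0236
0.2316 0.2307 wedge~ 0.0668 [-0.9 -0.1 -0.1] [ 0.06  0.05 -0.02] 0.0239
0.2231 0.2272 wedge~ 0.0703 [-2.7 11.8  3.2] [2.39 0.43 0.41] 0.0237
74.85
```

View pics/s3.png

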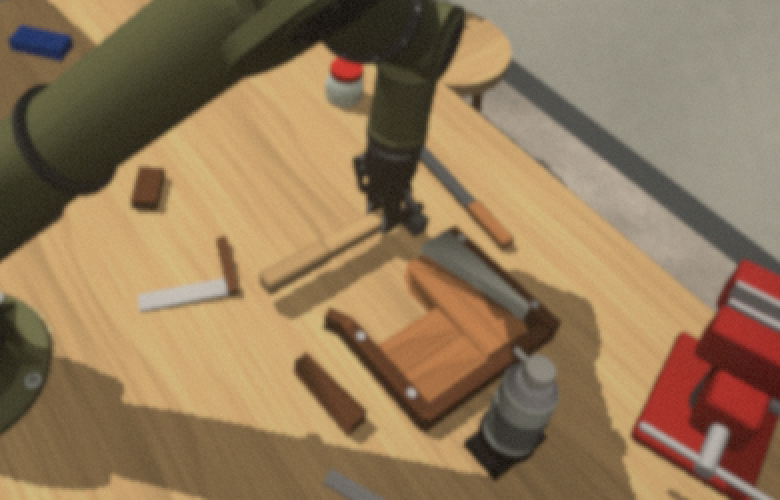

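The wedge stopped at about 0.070 with the force rising to 12 N; in the picture it is home at (470,270) and the blanks are clamped. One more confirming tap, then the hammer goes back.

```bash
python3 - <<'E'
from h import *
X=.081; Z=.034
ctrl.movel(w(X,.2235,Z),max_speed=.12); s=get_state(); tp=s["tcp_pos"][:2]-O; print("wedge~",.25-(-np.sin(TH)*tp[0]+np.cos(TH)*tp[1]-.0475),s["contact_force"])
ctrl.movel(w(X,.29,Z)); ctrl.movel(w(X,.345,.2)); print(get_state()["width"])
H=[HG[0]-.003,HG[1]+.014]
ctrl.movep([*H,.2],down(.06)); ctrl.movel([*H,.025]); f0=get_state()["contact_force"][2]
for z in np.arange(.016,.0045,-.0015):
    ctrl.movel([*H,z],max_speed=.03); f=get_state()["contact_force"][2]-f0
    if f>3: break
print("put",z,f); ctrl.ungrasp(); ctrl.pause(.3); ctrl.movel([*H,.14],max_speed=.1)
ctrl.movep([.47,.36,.36],down(np.pi/2)); ctrl.pause(.2)
b,d,K,M=cam("wrist"); P=cloud(d,K,M); cv2.imwrite("pics/w5.png",b); z=P[...,2]
Q=P[(z>.016)&(z<.05)&(P[...,0]>.3)&(P[...,0]<.65)&(P[...,1]>.35)&(P[...,1]<.5)]
for a in np.arange(.30,.6,.03):
    k=(Q[:,0]>=a)&(Q[:,0]<a+.03)
    if k.any(): q=Q[k]; print(a.round(3),q[:,1].min().round(4),q[:,1].max().round(4),q[:,0].max().round(4),np.median(q[:,2]).round(4))
b,P=press_view("v3")
W=P[(abs(P[...,2]-.052)<.002)&(P[...,0]>.6)&(P[...,0]<.75)&(P[...,1]<0)&(P[...,1]>-.4)][:,:2]-O
print("butt y",(-np.sin(TH)*W[:,0]+np.cos(TH)*W[:,1]).max(),get_state()["time"])
cv2.imwrite("pics/end.png",np.hstack([cv2.imread("pics/w5.png"),b])[::1,::1][:, :].copy() if 0 else cv2.resize(np.hstack([cv2.imread("pics/w5.png"),b]),(800,300)))
E
```

```text
wedge~ 0.07020084850564867 [-2.3024711  12.75149466 -1.54653277]
0.023569874494768172
put 0.007000000000000003 8.735245931997841
0.3 0.4004 0.43 0.3299 0.0337
0.33 0.4019 0.4327 0.3599 0.0337
0.36 0.4033 0.4341 0.3899 0.0335
0.39 0.4046 0.4341 0.4199 0.0312
0.42 0.409 0.4354 0.4492 0.0299
0.45 0.4104 0.4368 0.4793 0.03
0.48 0.4118 0.4382 0.5097 0.0298
0.51 0.3877 0.4748 0.54 0.0302
0.54 0.3809 0.4763 0.566 0.034
butt y 0.18017309660478706 88.6667
```

View pics/end.png

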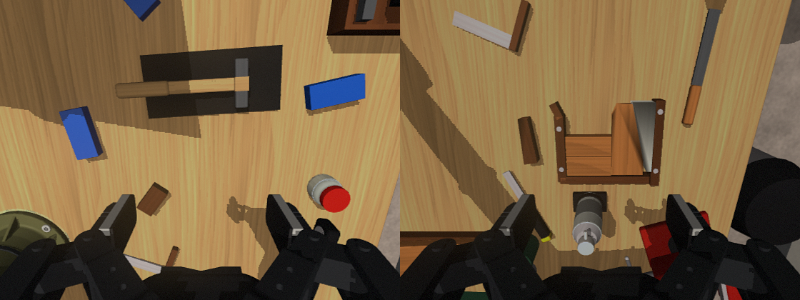

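The left half shows the hammer flat on its mat (240,83). The right half shows the blanks clamped at (588,155) and the wedge home, butt at (640,103) measuring y = 180 mm.

```bash
python3 -c "
from station import ticket; print(ticket.close_job())"
```

```text
the job is handed in; nothing more can be done
None
```

The job is handed in (verdict not shown): cap pressed and released, both beech blanks found are clamped in the press, the wedge is home (butt at 180 mm), and the hammer is flat on its mat at about 89 s.

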